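Open the battery well of the bench recorder

TASK

The recorder's battery needs changing, so open its battery well: lift the folded metal tab on the screw cap until it stands upright, then use the tab to unscrew the cap, turning counter-clockwise and following it as it climbs, and take it off. Set the cap down gently, tab side up, in the steel parts tray. The plastic thread is delicate: feel your way and never force, jam or yank the cap (at most 20 N between cap and recorder as it turns and comes off, 30 N as the tab is levered up), do not drop it, and leave everything else on the bench where it is.

Things in the scene. Friction and masses are not known exactly. Their poses are not given: they have to be found in the camera images.
- recorder: Grey instrument case bolted to the bench, 150 (x) x 230 (y) x 75 mm high, z up; origin at the centre of its underside. On its flat top stands the battery turret, a round grey collar (see well).
- well (a point): On the turret's axis, at the mouth of the battery well under the cap, 85 mm above the bench; axes as the recorder's. The collar round it: 72 mm outer diameter, rim 98 mm above the bench, 23 mm above the case top, one 27 mm notch towards the recorder's -y. The cap sits sunk in the collar with 2.5 mm round it, so its sides cannot be gripped.
- cap: Black screw cap, 70 g: flange 60 mm across, under it a 40 mm plug 16.5 mm long with three thread pins (51 mm across), 2 mm play all round. Origin at the centre of its flat underside, z up along its axis. Coarse right-hand thread: counter-clockwise from above unscrews; the cap climbs as it turns and is free in a little under half a turn; turning further does no harm.
- cap_hinge (a point): Point on the cap's axis at the tab's hinge pin: 28 mm above the cap's underside, 97 mm above the bench when screwed home. Axes turn with the cap: z up, x the way the folded tab points, y along the pin. A sprung cell below pushes the cap up with about 6 N when home, 1 N when free: a hand that lags behind the climb feels the cap bear up on it. Turning takes about 0.1 N m, more if pulled.
- tab_end (a point): Middle of the tab's outer part, 48 mm from the hinge pin. The tab: flat straight aluminium bar 22 mm wide (along the pin), 8 mm thick, ending 56 mm from the pin. Folded, it lies in the collar's notch and locks the cap; its outer 20 mm stick out over the case with 18 mm of free height below. Axes: x along the tab from the pin, y along the pin, z its upper face's normal.
- tab (a joint): Tab angle: 0 folded flat, 1.57 upright, stop at 1.6. Stiff hinge (0.06 N m): it stays where it is left. Upright, the tab stands on the cap's axis, 56 mm tall above the pin, its flat faces square to the x of cap_hinge; it is the only grip for turning and lifting the cap.
- tray_floor (a point): Centre of the inner floor (4 mm above the bench) of the fixed steel parts tray: 130 mm along its x, 120 mm along its y, walls 4 mm thick and 20 mm high.
- meter: Loose grey hand-held meter, 165 x 90 x 34 mm; origin at the centre of its underside. Not to be disturbed.
- spare_cell0: Loose battery cell standing upright, 33 mm diameter, 60 mm tall; origin at its underside. Not to be disturbed.
- spare_cell1: A second one like it. Not to be disturbed.
- gel_jar: Jar of gel with a white lid, 68 mm diameter, 75 mm tall; origin at its underside. Not to be disturbed.
- driver: Screwdriver with a black handle lying on the bench, 180 mm long; origin at the middle of its length, on the bench. Not to be disturbed.
- tape_roll: Roll of paper tape lying flat, 90 mm diameter, 24 mm high; origin at its underside. Not to be disturbed.
- electrode_cup: White cup, 72 mm diameter, 55 mm tall; origin at its underside. Not to be disturbed.
Not all that is in view belongs to the job. Of the things that look like the cap, the middle-sized one is meant.

How it is judged:
On the way, in this order (a step that is already met when the one before it is completed fails the run):
1. the tab stands upright while the cap is still screwed home (value of joint tab above 1.3 rad and z of cap_hinge in the frame of recorder below 0.1 m), for 0.2 s.
2. the cap is unscrewed and lifted clear of its collar (z of cap_hinge in the frame of recorder above 0.127 m), for 0.1 s.
At the end, for the whole second after the job is handed in: The cap stands on the tray's floor, tab side up (within 0.15 rad of level), its axis within 37 mm (tray x) and 32 mm (tray y) of the tray's centre, at rest and let go (x of cap_hinge in the frame of tray_floor between -0.037 and 0.037 m and y of cap_hinge in the frame of tray_floor between -0.032 and 0.032 m and z of cap_hinge in the frame of tray_floor between 0.024 and 0.032 m and angle between cap_hinge's own z axis and vertical below 0.15 rad and linear speed of cap below 0.02 m/s and contact force between the fingers and cap below 0.1 N); the robot touches nothing.
It fails at once if with the tab up, the cap is forced against the recorder's thread and collar (over 20 N) (value of joint tab above 1.3 rad and contact force between cap and recorder above 20 N).
It fails at once if the cap is wrenched against the recorder while the tab is levered up (over 30 N) (contact force between cap and recorder above 30 N).
It fails at once if the recorder is pressed by the gripper with more than 20 N (contact force between the fingers and recorder above 20 N).
It fails at once if the cap is dropped: it falls, let go, faster than 0.5 m/s (from over about 13 mm) (contact force between the fingers and cap below 0.05 N and linear speed of cap above 0.5 m/s).
It fails at once if another thing on the bench is moved by over 30 mm (distance of any of meter, spare_cell0, spare_cell1, gel_jar, driver, tape_roll, electrode_cup from where it was at the start of the episode above 0.03 m).
It also fails if it takes over 72 s, if anything falls off the work surface, if the arm or the gripper's body presses on something with over 40 N, if the wrist force passes 120 N, or if a joint passes its speed limit or range.

ROBOT

A 6-joint arm with a two-finger parallel gripper is mounted at the origin on the work surface. World frame = base frame: x ahead of the robot, y to its left, z up, the work surface at z = 0. Lengths are in m, angles in rad, forces in N, time in s.
With the tool pointing down it reaches from about 0.3 to 0.85 m from the base axis. Payload 5.4 kg.
Tool frame: the origin (TCP) lies midway between the tips of the shut fingers; the grasp point (between the pads) lies env.pinch_z behind it (env.pinch_z is the distance from the TCP to the grasp point, in m); z points along the fingers, y is the direction in which the jaws open and shut (so a half turn about z gives the same grasp; the last joint's range is limited). The gripper opens to 85 mm and grips with 20 to 120 N. Pads are 22 mm wide; open, the fingers measure 114 mm over their backs; the gripper's body (76 mm by 85 mm) begins 54 mm behind the grasp point. The pads swing forward as they close: fully open they stand 13 mm farther back than shut.
Start: joints at [0.92, 0.158, 1.597, -0, 1.386, -0.21], TCP at [0.245, 0.52, 0.231] pointing down, gripper open.
Joint ranges: [-2.91, 2.91], [-0.94, 2.29], [0.18, 2.7], [-1.29, 4.43], [0.17, 2.64], [-3, 3]. Speed limits (rad/s): [2.57, 2.57, 3.14, 3.14, 3.14, 3.14].

INTERFACE

Orientations are given as a unit quaternion [w, x, y, z].
In Python, from station import env gives the robot as it stands.
- The arm moves only by the tool drive_tool, never from a script. Its argument "targets" is a list of rows, each a list of 7 numbers: the shift along the tool's x, y, z in mm, then the turn, a rotation vector about the tool's x, y, z in degrees, then the gripper's target within -1 to 1 (fully open at 1, half-way at 0, shut at -1). In form: [[dx, dy, dz, rx, ry, rz, fingers], ...]. A call has 1 to 12 rows; each row is the pose to reach, as a shift and turn from the pose measured when the call began, along the tool's axes at that moment; what a row does not reach only later rows make up. A row lasts 1/8 s, in which the tool goes at most 62.5 mm and 10.7 degrees, less where a joint would pass 70% of its speed; a pose out of reach is approached as far as the arm can. A call with a gripper value outside its range is refused whole. The fingers move at their own pace and stop on an object; "force" is the grip in N (left out, the last holds). Time passes only in rows, so rows that repeat a pose let the fingers close. It gives the time, the measured TCP pose, the force and the opening at its end, in the units of the state.
- env.read_state(): the state, without advancing time (a new reading comes with each control period).
- env.grab_frame(name): name is "scene" or "side" or "wrist"; returns the picture (384x512x3 uint8, blue, green, red); there is no depth.
- env.camera_params(name): a dict with "fx", "fy", "cx", "cy" (pixels), "dist" ([k1, k2, p1, p2, k3] as OpenCV has them; the pictures are not rectified), "rvec" (rotation vector, rad) and "tvec" (3), from world to camera coordinates, as OpenCV has them; the wrist camera has in their place "mount" (4x4, takes a point from camera to tool coordinates, whose origin is the TCP and whose axes are the flange's). Camera axes: x right, y down, z forward; pixel columns grow to the right and rows downward; lengths in m; the calibration is good to about 2 mm. A picture is of the moment at which its call begins: read the wrist's pose just before it. camera_params takes no time and is no camera call.
- env.finish_job(): hands the job in, once; it reports no verdict.
Trained networks look in the newest picture that a camera, given by its name, has taken for a name from the list of things; names that differ only in an ending like _2 or _b are one class to them, and where a whole thing is asked for, a point or a joint stands for the part that bears it (a point fixed in the world has none). Each returns a list of dicts, best first, with "confidence" (0 to 1); they miss things now and then, are a little off and sometimes report something else, mostly with a low value. They report only what shows in the picture. A call takes as long as a camera call. They do not tell look-alikes from the thing itself.
- env.spot_in(target, camera): "xyz" ([x, y, z] in m, in world coordinates, good to about 4 mm: the middle of the surface that is visible of it).
- env.silhouettes(target, camera): "region" (384x512 bool, what is visible of it).
The state is a dict: "time_s": time; "qpos": joint angles; "qd": joint speeds; "effort": joint torques, N m; "ee_pos": TCP position; "tcp_rot": TCP orientation; "wrist_force": force on the tool from outside, world axes, zero at the start; "moment": the same for the moment, N m; "finger_gap": finger opening in m.
Only numpy, scipy, OpenCV 4.12 (cv2) and the standard library are available. Lean on these libraries where they do the work, as an engineer would, in place of code of your own. Each camera call takes 0.05 s, during which the arm holds its last target.

## Working session

There is one attempt and no reset: what is moved stays moved. The work goes in short steps, Python scripts to look and compute and a tool call to move; the robot and the scene stay as the last step left them, time stands still between calls to the robot, and variables do not carry over. Pictures are saved under pics/ and viewed, and the job is handed in when it is done.

Besides the shell and the picture viewer there is one more tool, called after "Emit:" as name([rows], argument=value, ...), one row to a line, values as JSON. drive_tool: Moves the arm, as the interface text tells. Its arguments: {"type":"object","properties":{"targets":{"type":"array","items":{"type":"array","items":{"type":"number"}}},"force":{"type":"number"}},"required":["targets"]}

```bash
mkdir -p pics; ls; cat > h.py <<'E'
import sys; sys.path.insert(0,'.')
import numpy as np, cv2
from scipy.spatial.transform import Rotation as R
from station import env
def Rq(q): return R.from_quat([q[1],q[2],q[3],q[0]])
def cam(name,st=None):
    p=env.camera_params(name)
    K=np.array([[p['fx'],0,p['cx']],[0,p['fy'],p['cy']],[0,0,1.]]); d=np.array(p['dist'],float)
    if 'rvec' in p:
        Rm=cv2.Rodrigues(np.array(p['rvec'],float))[0]; t=np.array(p['tvec'],float).ravel()
    else:
        M=np.array(p['mount']); T=np.eye(4); T[:3,:3]=Rq(st['tcp_rot']).as_matrix(); T[:3,3]=st['ee_pos']
        W=np.linalg.inv(T@M); Rm=W[:3,:3]; t=W[:3,3]
    return K,d,Rm,t
def proj(c,P):
    K,d,Rm,t=c
    return cv2.projectPoints(np.array(P,float).reshape(-1,1,3),cv2.Rodrigues(Rm)[0],t,K,d)[0].reshape(-1,2)
def ray(c,uv,z):
    K,d,Rm,t=c
    n=cv2.undistortPoints(np.array(uv,float).reshape(-1,1,2),K,d).reshape(-1,2)
    v=np.c_[n,np.ones(len(n))]@Rm; o=-Rm.T@t
    return o+v*((z-o[2])/v[:,2])[:,None]
E
python3 - <<'E'
from h import *
s=env.read_state(); print(s, env.pinch_z)
for n in ['scene','side','wrist']:
    im=env.grab_frame(n); cv2.imwrite(f'pics/{n}0.png',im)
    for t in ['recorder','cap','tab','tray_floor','meter','spare_cell0','gel_jar','driver','tape_roll','electrode_cup']:
        try: print(n,t,[(np.round(r['xyz'],3).tolist(),round(r['confidence'],2)) for r in env.spot_in(t,n)])
        except Exception as e: print(n,t,e)
E
```

```text
pics
{'time_s': 0.0, 'qpos': array([ 9.19882598e-01,  1.59064877e-01,  1.59825365e+00, -7.42184956e-06,
        1.38617168e+00, -2.10171416e-01]), 'qd': array([ 0.00115868, -0.00053306,  0.00072628, -0.00057146, -0.00233121,
       -0.00036532]), 'effort': array([ 1.90719661e-04, -3.96006560e+01, -3.31423187e+01, -2.89262753e-04,
        8.40341585e-03, -1.16853641e-05]), 'ee_pos': array([0.2449869 , 0.51953339, 0.23029727]), 'tcp_rot': array([-3.92670795e-04,  2.18591052e-01,  9.75816095e-01, -8.63713004e-04]), 'wrist_force': array([-0.31278389,  0.02363012, -0.73332096]), 'moment': array([ 0.02094961, -0.03207482,  0.00040933]), 'finger_gap': 0.08505481520699952} 0.0187
scene recorder [([0.596, 0.006, 0.074], 0.91)]
scene cap [([0.559, 0.004, 0.097], 0.84), ([0.359, 0.248, 0.036], 0.78), ([0.359, -0.003, 0.015], 0.48)]
scene tab [([0.353, 0.218, 0.046], 0.93), ([0.562, -0.018, 0.1], 0.5)]
scene tray_floor [([0.527, 0.274, 0.003], 0.74)]
scene meter [([0.501, -0.253, 0.033], 0.72), ([0.369, -0.12, 0.038], 0.41)]
scene spare_cell0 [([0.367, -0.117, 0.037], 0.65), ([0.361, 0.111, 0.04
[... 380 characters left out ...]

side tab [([0.351, 0.204, 0.047], 0.73), ([0.562, -0.019, 0.101], 0.51), ([0.374, -0.01, 0.027], 0.45)]
side tray_floor [([0.531, 0.277, 0.006], 0.86)]
side meter [([0.498, -0.29, 0.034], 0.64)]
side spare_cell0 [([0.36, 0.089, 0.042], 0.56), ([0.367, -0.142, 0.046], 0.5)]
side gel_jar [([0.357, 0.089, 0.041], 0.62), ([0.706, 0.131, 0.051], 0.56)]
side driver [([0.739, -0.224, 0.027], 0.82), ([0.57, -0.087, 0.078], 0.39)]
side tape_roll [([0.663, 0.344, 0.019], 0.67)]
side electrode_cup [([0.657, -0.346, 0.028], 0.78)]
wrist recorder []
wrist cap []
wrist tab []
wrist tray_floor []
wrist meter []
wrist spare_cell0 []
wrist gel_jar []
wrist driver []
wrist tape_roll []
wrist electrode_cup []
```

View pics/scene0.png

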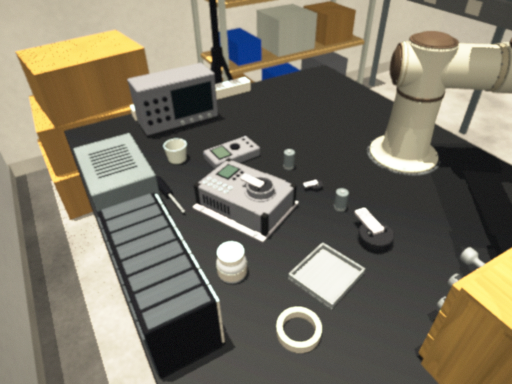

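View pics/side0.png

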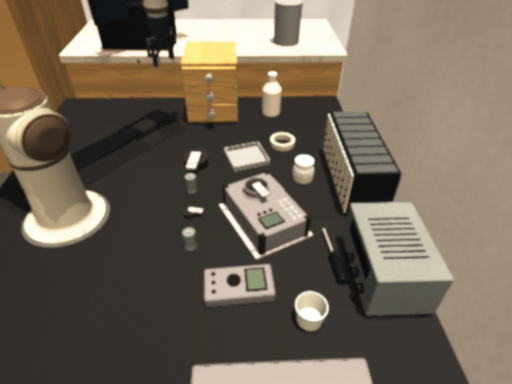

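View pics/wrist0.png

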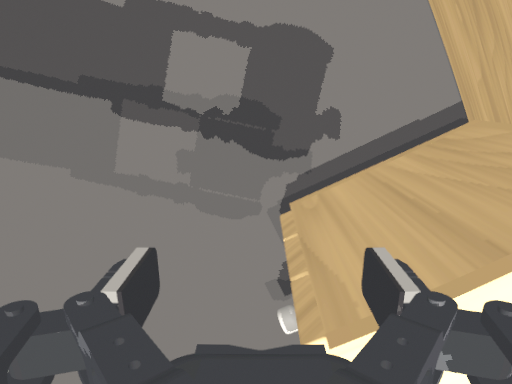

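```bash
python3 - <<'E'
from h import *
a=cv2.imread('pics/scene0.png')[145:245,180:310]; b=cv2.imread('pics/side0.png')[165:265,210:320]
cv2.imwrite('pics/crop0.png',np.hstack([cv2.resize(a,None,fx=4,fy=4,interpolation=cv2.INTER_CUBIC)[:, :400],cv2.resize(b,None,fx=4,fy=4,interpolation=cv2.INTER_CUBIC)[:,:400]]))
for n in ['scene','side']:
    c=cam(n); print(n,-c[2].T@c[3],c[0][0,0])
E
```

```text
scene [0.9389837  0.68904092 0.72530829] 387.7696950337788
side [ 0.5029436  -0.81063621  0.77699492] 374.07408433565956
```

View pics/crop0.png

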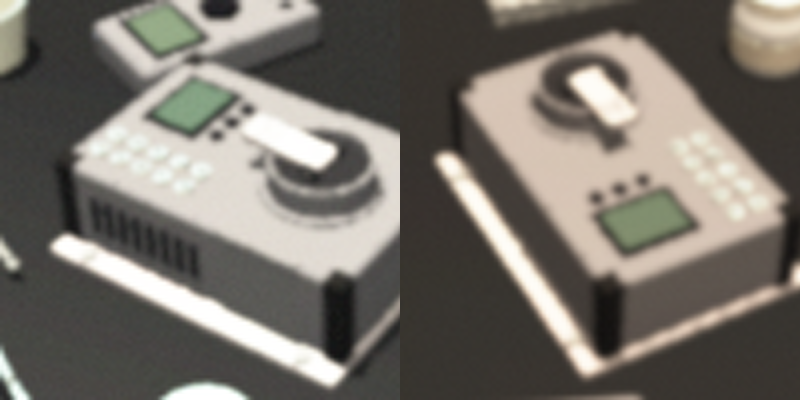

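```bash
cat >> h.py <<'E'
def rel(pos,Rt=None,st=None):
    """target world pose -> row numbers (mm, deg) from the measured pose"""
    st=st or env.read_state(); R0=Rq(st['tcp_rot'])
    d=R0.inv().apply(np.array(pos)-st['ee_pos'])*1000
    rv=np.degrees((R0.inv()*(Rt if Rt is not None else R0)).as_rotvec())
    return np.round(d,1),np.round(rv,1)
def down(yaw):  # tool x at yaw, z down
    x=np.array([np.cos(yaw),np.sin(yaw),0]); z=np.array([0,0,-1.]); return R.from_matrix(np.c_[x,np.cross(z,x),z])
E
python3 - <<'E'
from h import *
p=env.camera_params('wrist'); print(np.round(p['mount'],3),p['fx'],p['cx'],p['cy'],p['dist'])
st=env.read_state()
for s in (0,180):
    yaw=np.radians(s)
    print(s,rel([0.5,0,0.33],down(yaw)))
E
```

```text
[[-0.001 -0.964 -0.264  0.066]
 [ 1.    -0.    -0.001 -0.   ]
 [ 0.001 -0.264  0.964 -0.143]
 [ 0.     0.     0.     1.   ]] 345.49746430063055 260.1956293540429 194.866831487781 [-0.09171998  0.          0.          0.          0.        ]
0 (array([-452.2, -361.6,  -98.7]), array([  0. ,   0. , 154.7]))
180 (array([-452.2, -361.6,  -98.7]), array([ -0. ,   0. , -25.3]))
```

```bash
python3 - <<'E'
from h import *
print(rel([0.555,0.015,0.30],down(np.radians(105))))
E
```

```text
(array([-495.5, -324.6,  -68.7]), array([-0. ,  0. , 49.7]))
```

Emit:
drive_tool([
  [-495,-325,-69,0,0,50,1],
  [-495,-325,-69,0,0,50,1],
  [-495,-325,-69,0,0,50,1],
  [-495,-325,-69,0,0,50,1],
  [-495,-325,-69,0,0,50,1],
  [-495,-325,-69,0,0,50,1],
  [-495,-325,-69,0,0,50,1],
  [-495,-325,-69,0,0,50,1],
  [-495,-325,-69,0,0,50,1],
  [-495,-325,-69,0,0,50,1],
  [-495,-325,-69,0,0,50,1],
  [-495,-325,-69,0,0,50,1],
])

```text
time_s: 3.15
ee_pos: [0.554, 0.0156, 0.3001]
tcp_rot: [-0.0, 0.61, 0.792, 0.0]
wrist_force: [-0.3, 0.0, -0.2]
finger_gap: 0.0853
```

```bash
python3 - <<'E'
from h import *
s=env.read_state(); im=env.grab_frame('wrist'); cv2.imwrite('pics/w1.png',im); print(s['time_s'],s['ee_pos'],np.degrees(s['qpos']),s['qd'].round(3),s['wrist_force'])
np.save('s1.npy',s,allow_pickle=True)
m=env.silhouettes('tab','wrist'); print([(r['confidence'],r['region'].sum()) for r in m])
m2=env.silhouettes('cap','wrist'); print([(r['confidence'],r['region'].sum()) for r in m2])
if m: np.save('tab1.npy',m[0]['region'])
if m2: np.save('cap1.npy',m2[0]['region'])
cv2.imwrite('pics/w1.png',im)
E
```

```text
3.15 [0.55396232 0.01556833 0.30010963] [-1.08998680e+01  3.82313481e+00  8.94579618e+01  2.59242254e-02
  8.67575483e+01 -2.56651498e+01] [ 0.019 -0.011  0.01  -0.001 -0.002 -0.001] [-0.26725892  0.04671492 -0.16083331]
[(0.91, np.int64(346)), (0.87, np.int64(1248))]
[(0.8, np.int64(1012)), (0.55, np.int64(3267))]
```

View pics/w1.png

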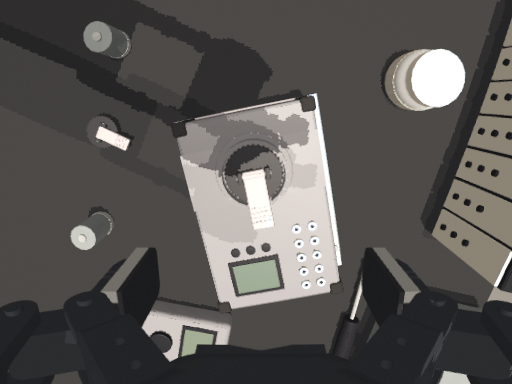

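```bash
python3 - <<'E'
from h import *
im=cv2.imread('pics/w1.png'); s=np.load('s1.npy',allow_pickle=True).item()
cv2.imwrite('pics/w1c.png',cv2.resize(im[85:315,165:350],None,fx=2.6,fy=2.6,interpolation=cv2.INTER_CUBIC))
E
```

```text
(no output)
```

View pics/w1c.png

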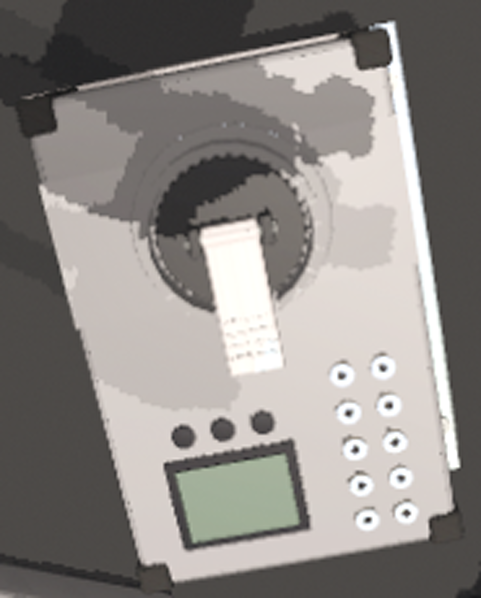

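```bash
python3 - <<'E'
from h import *
s=np.load('s1.npy',allow_pickle=True).item(); c=cam('wrist',s)
f=lambda p: np.array(p,float)/2.6+[165,85]
t=ray(c,f([[232,375],[283,368],[200,232],[258,223]]),0.101); print(t.round(4))
e=(t[0]+t[1])/2; hh=(t[2]+t[3])/2; d=e-hh
print('tab yaw',np.degrees(np.arctan2(d[1],d[0])),np.linalg.norm(d), 'w',np.linalg.norm(t[0]-t[1]))
u=d/np.linalg.norm(d); print('axis from tab end',e-0.056*u)
k=ray(c,f([[20,98],[387,30],[460,530],[140,585]]),0.075); print('case corners',k.round(4),k.mean(0))
print(np.linalg.norm(np.diff(np.r_[k,k[:1]],axis=0),axis=1))
v=k[3]-k[0]+k[2]-k[1]; print('rec -y yaw',np.degrees(np.arctan2(v[1],v[0])))
v=k[1]-k[0]+k[2]-k[3]; print('x yaw',np.degrees(np.arctan2(v[1],v[0])))
print('cap',ray(c,f([[231,235]]),0.095))
E
```

```text
[[ 0.5645 -0.0488  0.101 ]
 [ 0.5837 -0.0406  0.101 ]
 [ 0.5376  0.0054  0.101 ]
 [ 0.5585  0.0145  0.101 ]]
tab yaw -64.57778625111318 0.06051155212444517 w 0.020886595980876572
axis from tab end [0.55001971 0.00588388 0.101     ]
case corners [[ 0.4535  0.0351  0.075 ]
 [ 0.5896  0.0982  0.075 ]
 [ 0.6882 -0.1064  0.075 ]
 [ 0.5509 -0.1727  0.075 ]] [ 0.57055874 -0.03644849  0.075     ]
[0.15000414 0.22719401 0.15242808 0.22949543]
rec -y yaw -64.59078159532608
x yaw 25.328858979779405
cap [[0.54980531 0.00601102 0.095     ]]
```

```bash
python3 - <<'E'
from h import *
print(rel([0.5710,-0.0383,0.15],down(np.radians(115.4))))
for n in ['scene','side']:
    im=cv2.imread(f'pics/{n}0.png'); c=cam(n); im=cv2.resize(im,None,fx=4,fy=4,interpolation=cv2.INTER_CUBIC)
    y=np.radians(-64.6); u=np.array([np.cos(y),np.sin(y),0]); v=np.array([-u[1],u[0],0]); A=np.array([0.55,0.006,0])
    th=np.linspace(0,2*np.pi,60); circ=A+np.c_[.036*np.cos(th),.036*np.sin(th),0*th+.098]
    tab=[A+a*u+b*v+[0,0,.101] for a,b in((0,.011),(.056,.011),(.056,-.011),(0,-.011))]
    for P in (circ,tab): cv2.polylines(im,[np.int32(proj(c,P)*4+1.5)],True,(0,0,255),1)
    m=(proj(c,[A+[0,0,.098]])[0]*4).astype(int); cv2.imwrite(f'pics/ov_{n}.png',im[m[1]-150:m[1]+150,m[0]-190:m[0]+190])
cv2.imwrite('pics/ov.png',np.hstack([cv2.imread('pics/ov_scene.png'),cv2.imread('pics/ov_side.png')]))
E
```

```text
(array([-57. ,   2.7, 150.3]), array([ -0. ,  -0. , -10.6]))
```

View pics/ov.png

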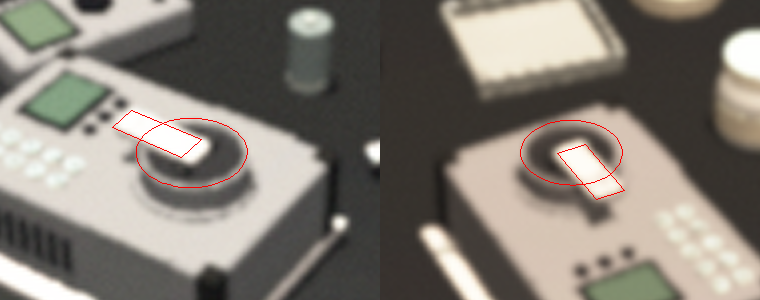

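Emit:
drive_tool([
  [-57,2.7,150,0,0,-10.6,1],
  [-57,2.7,150,0,0,-10.6,1],
  [-57,2.7,150,0,0,-10.6,1],
  [-57,2.7,150,0,0,-10.6,1],
  [-57,2.7,150,0,0,-10.6,1],
  [-57,2.7,150,0,0,-10.6,1],
])

```text
time_s: 4.05
ee_pos: [0.5724, -0.0379, 0.1528]
tcp_rot: [0.002, 0.534, 0.846, 0.001]
wrist_force: [-0.4, 0.4, 0.0]
finger_gap: 0.0852
```

```bash
python3 - <<'E'
from h import *
s=env.read_state(); im=env.grab_frame('wrist'); print(s['time_s'],s['ee_pos'],s['qd'].round(3),s['wrist_force'])
c=cam('wrist',s)
y=np.radians(-64.6); u=np.array([np.cos(y),np.sin(y),0]); v=np.array([-u[1],u[0],0]); A=np.array([0.55,0.006,0])
th=np.linspace(0,2*np.pi,60); circ=A+np.c_[.036*np.cos(th),.036*np.sin(th),0*th+.098]
tab=[A+a*u+b*v+[0,0,.101] for a,b in((0,.011),(.056,.011),(.056,-.011),(0,-.011))]
cv2.imwrite('pics/w2raw.png',im)
for P in (circ,tab): cv2.polylines(im,[np.int32(np.round(proj(c,P)))],True,(0,0,255),1)
cv2.imwrite('pics/w2.png',im)
print(rel([0.5710,-0.0383,0.083],down(np.radians(115.4))))
E
```

```text
4.05 [ 0.57242565 -0.03789926  0.15284124] [-0.005  0.004  0.004 -0.001 -0.003 -0.002] [-0.36664635  0.43754495  0.04956709]
(array([ 0.4, -1.5, 69.5]), array([0.2, 0.1, 0.1]))
```

View pics/w2.png

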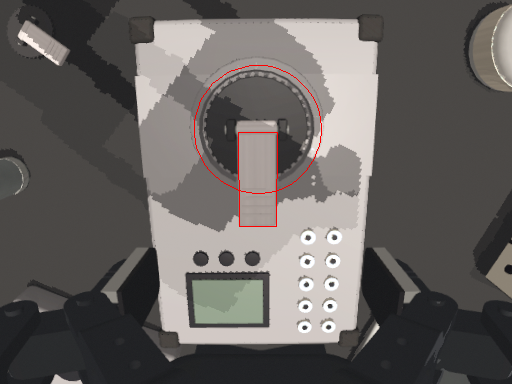

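Emit:
drive_tool([
  [0.4,-1.5,35,0,0,0,1],
  [0.4,-1.5,60,0,0,0,1],
  [0.4,-1.5,69.5,0,0,0,1],
  [0.4,-1.5,69.5,0,0,0,1],
  [0.4,-1.5,69.5,0,0,0,0.2],
], force=20)

```text
time_s: 4.72
ee_pos: [0.5721, -0.0385, 0.0846]
tcp_rot: [0.003, 0.534, 0.846, 0.001]
wrist_force: [0.6, 0.0, 0.0]
finger_gap: 0.0697
```

```bash
python3 - <<'E'
from h import *
s=env.read_state(); im=env.grab_frame('wrist'); print(s['time_s'],s['ee_pos'],s['finger_gap'],s['wrist_force'])
cv2.imwrite('pics/w3.png',im)
print(rel([0.5710,-0.0383,0.083],down(np.radians(115.4))))
E
```

```text
4.725 [ 0.57206986 -0.03853523  0.0846031 ] 0.06967996536212001 [0.62410541 0.04348923 0.04384396]
(array([ 0.7, -0.9,  1.6]), array([0.3, 0.2, 0.1]))
```

View pics/w3.png

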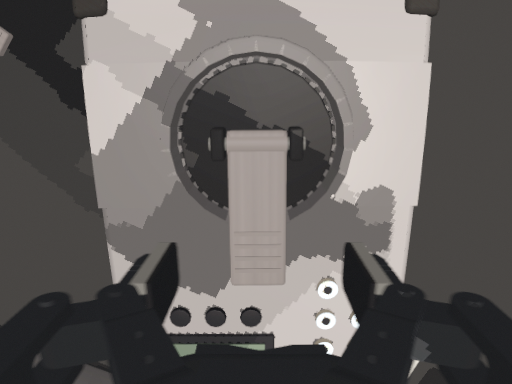

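Emit:
drive_tool([
  [0.7,-0.9,0.5,0,0,0,0],
  [0.7,-0.9,0.5,0,0,0,-0.4],
  [0.7,-0.9,0.5,0,0,0,-1],
  [0.7,-0.9,0.5,0,0,0,-1],
  [0.7,-0.9,0.5,0,0,0,-1],
], force=20)

```text
time_s: 5.4
ee_pos: [0.5712, -0.0385, 0.0843]
tcp_rot: [0.003, 0.534, 0.846, 0.001]
wrist_force: [-0.5, -0.8, 1.5]
finger_gap: 0.0215
```

```bash
python3 - <<'E'
from h import *
s=env.read_state(); im=env.grab_frame('wrist'); print(s['time_s'],s['ee_pos'],s['finger_gap'],s['wrist_force'],s['moment'])
cv2.imwrite('pics/w4.png',im)
E
```

```text
5.4 [ 0.57115664 -0.03851989  0.08429385] 0.02146586680553238 [-0.49137912 -0.80193711  1.48373376] [-0.08975947  0.04458314  0.13887509]
```

View pics/w4.png

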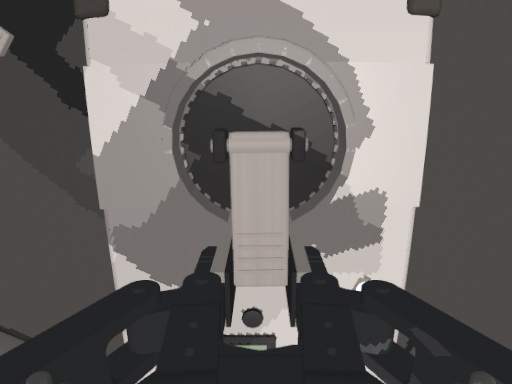

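Emit:
drive_tool([
  [0.1,0,-3.4,0,0,0,-1],
  [0.5,0,-6.8,0,0,0,-1],
  [1.1,0,-10.2,0,0,0,-1],
  [1.9,0,-13.5,0,0,0,-1],
  [1.9,0,-13.5,0,0,0,-1],
])

```text
time_s: 6.08
ee_pos: [0.5697, -0.0363, 0.0976]
tcp_rot: [0.003, 0.533, 0.846, 0.001]
wrist_force: [-0.7, 3.1, -4.2]
finger_gap: 0.0214
```

```bash
python3 - <<'E'
from h import *
s=env.read_state(); im=env.grab_frame('wrist'); print(s['time_s'],s['ee_pos'],s['finger_gap'],s['wrist_force'],s['moment'])
cv2.imwrite('pics/w5.png',im)
E
```

```text
6.075 [ 0.56970472 -0.03628311  0.0976266 ] 0.02141330058902433 [-0.65405513  3.13034992 -4.15901653] [0.20952679 0.0424697  0.01911957]
```

View pics/w5.png

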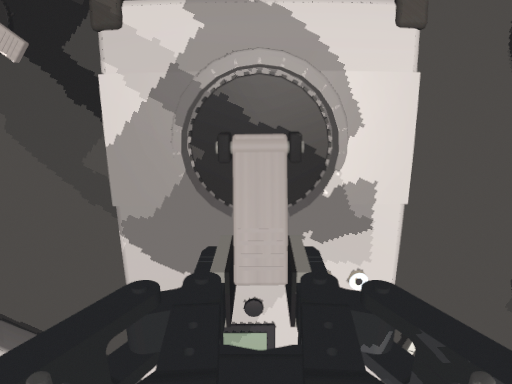

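Emit:
drive_tool([
  [1.1,0,-3.2,0,0,0,-1],
  [2.3,0,-6.4,0,0,0,-1],
  [3.8,0,-9.5,0,0,0,-1],
  [5.5,0,-12.5,0,0,0,-1],
  [7.5,0,-15.3,0,0,0,-1],
  [9.6,0,-18,0,0,0,-1],
  [11.9,0,-20.5,0,0,0,-1],
  [14.3,0,-22.9,0,0,0,-1],
])

```text
time_s: 7.12
ee_pos: [0.5635, -0.0236, 0.1207]
tcp_rot: [0.003, 0.534, 0.846, 0.001]
wrist_force: [0.6, 0.1, -5.4]
finger_gap: 0.0214
```

```bash
python3 - <<'E'
from h import *
s=env.read_state(); print(s['time_s'],s['ee_pos'],s['finger_gap'],s['wrist_force'],s['moment'])
u=np.array([np.cos(np.radians(-64.6)),np.sin(np.radians(-64.6))]); d=(s['ee_pos'][:2]-[.55,.006])@u; h=s['ee_pos'][2]+.0127-.097
print(d,h,np.hypot(d,h),np.degrees(np.arctan2(h,d)))
E
```

```text
7.125 [ 0.56352315 -0.02362278  0.12072551] 0.02138996070491606 [ 0.55320898  0.073031   -5.38771988] [-0.42356484 -0.12988774  0.10237716]
0.03255985835445113 0.036425507306391186 0.04885654468533237 48.20725970891502
```

Emit:
drive_tool([
  [2.6,0,-2.1,0,0,0,-1],
  [5.3,0,-4.1,0,0,0,-1],
  [8.2,0,-6,0,0,0,-1],
  [11.2,0,-7.5,0,0,0,-1],
  [14.3,0,-8.8,0,0,0,-1],
  [17.5,0,-10.1,0,0,0,-1],
  [20.8,0,-11,0,0,0,-1],
  [24.1,0,-11.7,0,0,0,-1],
  [27.5,0,-12.2,0,0,0,-1],
  [30.9,0,-12.4,0,0,0,-1],
  [33,0,-12.4,0,0,0,-1],
  [33,0,-12.4,0,0,0,-1],
])

```text
time_s: 8.62
ee_pos: [0.55, 0.0058, 0.1345]
tcp_rot: [0.004, 0.533, 0.846, 0.001]
wrist_force: [-0.8, -5.1, 3.0]
finger_gap: 0.0213
```

```bash
python3 - <<'E'
from h import *
s=env.read_state(); im=env.grab_frame('side');cv2.imwrite('pics/s6.png',im);im2=env.grab_frame('scene');cv2.imwrite('pics/sc6.png',im2)
print(s['time_s'],s['ee_pos'],s['finger_gap'],s['wrist_force'],s['moment'])
u=np.array([np.cos(np.radians(-64.6)),np.sin(np.radians(-64.6))]); d=(s['ee_pos'][:2]-[.55,.006])@u; h=s['ee_pos'][2]+.0127-.097
print(d,h,np.hypot(d,h),np.degrees(np.arctan2(h,d)))
a=im[130:260,200:320];b=im2[110:240,180:300]
cv2.imwrite('pics/c6.png',cv2.resize(np.hstack([a,b]),None,fx=3.3,fy=3.3,interpolation=cv2.INTER_CUBIC))
E
```

```text
8.625 [0.5500453  0.00581238 0.13448288] 0.02130176799065806 [-0.79267834 -5.12081833  2.96528785] [-0.95445465  0.10837542  0.06194749]
0.00018891875036986585 0.05018287688962722 0.05018323249068082 89.78430499397932
```

View pics/c6.png

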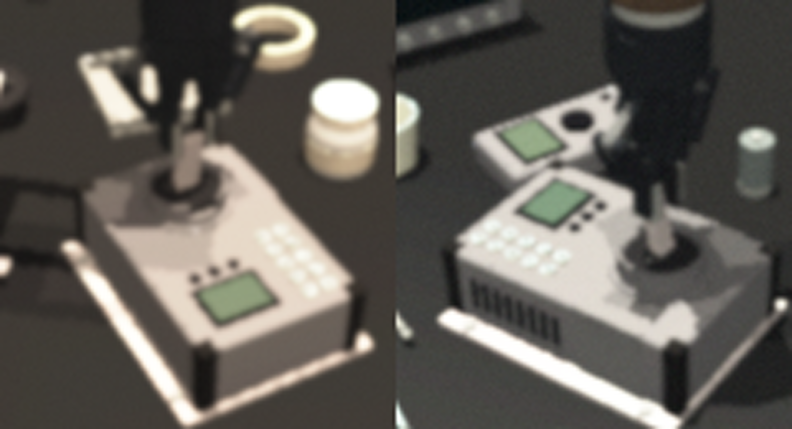

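Emit:
drive_tool([
  [0,0,0,0,0,0,0.2],
  [0,0,0,0,0,0,0.2],
  [0,0,0,0,0,0,0.2],
  [0,0,-25,0,0,0,0.2],
  [0,0,-45,0,0,0,0.2],
  [0,0,-45,0,0,0,0.2],
])

```text
time_s: 9.48
ee_pos: [0.5509, 0.0059, 0.181]
tcp_rot: [0.006, 0.533, 0.846, 0.002]
wrist_force: [0.2, 0.4, -0.4]
finger_gap: 0.0511
```

```bash
python3 - <<'E'
from h import *
s=env.read_state(); im=env.grab_frame('wrist');cv2.imwrite('pics/w7.png',im)
print(s['time_s'],s['ee_pos'],s['finger_gap'],s['wrist_force'],s['moment'])
print(rel([0.55,0.006,0.178],down(np.radians(25.4))))
E
```

```text
9.475 [0.55086012 0.00594795 0.18101067] 0.051135656083057174 [ 0.16038465  0.39458251 -0.3823835 ] [ 0.01247413 -0.01928773  0.01734263]
(array([-0.1,  0. ,  1.6]), array([ 0.6, -0. , 90.1]))
```

View pics/w7.png

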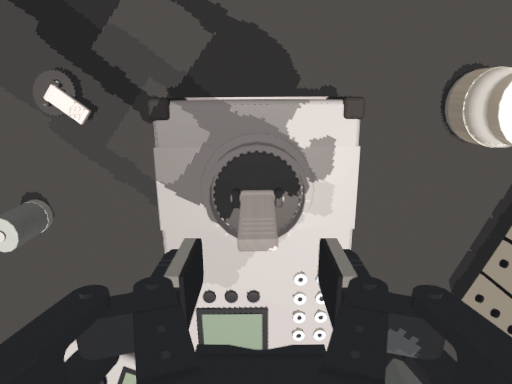

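```bash
python3 - <<'E'
from h import *
s=env.read_state(); c=cam('wrist',s); A=np.array([.55,.006,0]); u=np.array([np.cos(np.radians(-64.6)),np.sin(np.radians(-64.6)),0]); v=np.array([-u[1],u[0],0])
for th in (80,85,90,92):
    t=np.radians(th); e=np.cos(t)*u+np.sin(t)*np.array([0,0,1]); n=-np.sin(t)*u+np.cos(t)*np.array([0,0,1])
    P=[A+[0,0,.097]+.056*e+a*n+b*v for a in(-.004,.004) for b in (-.011,.011)]
    print(th,proj(c,P).round(1).tolist())
im=cv2.imread('pics/w7.png')[180:260,210:310]; cv2.imwrite('pics/w7c.png',cv2.resize(im,None,fx=6,fy=6,interpolation=cv2.INTER_CUBIC))
E
```

```text
80 [[239.3, 253.9], [280.1, 253.8], [239.0, 241.4], [280.6, 241.4]]
85 [[239.1, 246.5], [280.4, 246.4], [238.8, 233.0], [280.8, 233.0]]
90 [[238.9, 238.4], [280.6, 238.4], [238.6, 224.2], [280.9, 224.1]]
92 [[238.8, 235.1], [280.7, 235.0], [238.6, 220.5], [281.0, 220.5]]
```

View pics/w7c.png

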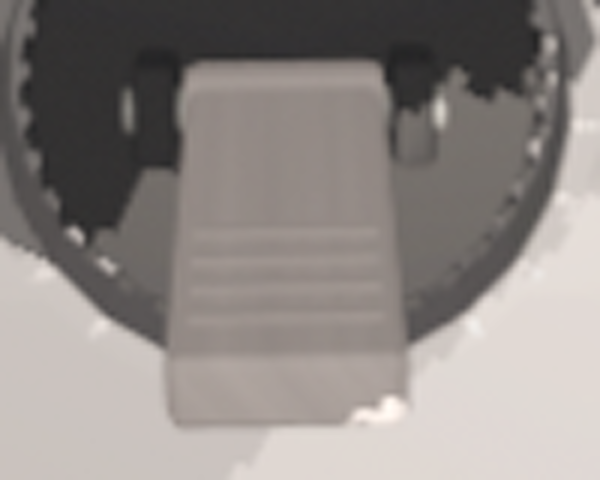

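Emit:
drive_tool([
  [0,0,1.6,0.6,0,90,0.2],
  [0,0,1.6,0.6,0,90,0.2],
  [0,0,1.6,0.6,0,90,0.2],
  [0,0,1.6,0.6,0,90,0.2],
  [0,0,1.6,0.6,0,90,0.2],
  [0,0,1.6,0.6,0,90,0.2],
  [0,0,1.6,0.6,0,90,0.2],
  [0,0,1.6,0.6,0,90,0.2],
  [0,0,1.6,0.6,0,90,0.2],
  [0,0,1.6,0.6,0,90,0.2],
  [0,0,1.6,0.6,0,90,0.2],
])

```text
time_s: 10.9
ee_pos: [0.5495, 0.0062, 0.1771]
tcp_rot: [-0.0, 0.975, 0.221, -0.001]
wrist_force: [-0.2, -0.6, -0.7]
finger_gap: 0.0513
```

```bash
python3 - <<'E'
from h import *
s=env.read_state(); im=env.grab_frame('wrist');cv2.imwrite('pics/w8.png',im)
print(s['time_s'],s['ee_pos'],s['finger_gap'],s['wrist_force'],s['moment'],s['qpos'])
print(rel([0.55,0.006,0.112],down(np.radians(25.4))))
E
```

```text
10.9 [0.5495083  0.00617951 0.17713777] 0.051327123975109676 [-0.24710305 -0.57517482 -0.65895425] [-0.02486383 -0.04951731 -0.01981819] [-2.08875549e-01  1.41251969e-01  1.72612542e+00  3.12259500e-04
  1.27579944e+00  9.15235554e-01]
(array([ 0.3,  0.4, 65.4]), array([-0.1,  0. ,  0.2]))
```

View pics/w8.png

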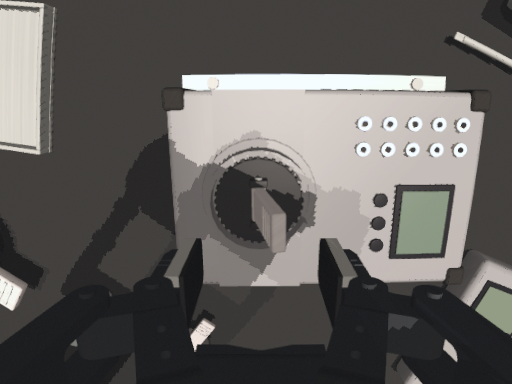

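Emit:
drive_tool([
  [0.3,0.4,35,0,0,0,0.2],
  [0.3,0.4,65,0,0,0,0.2],
  [0.3,0.4,65.4,0,0,0,0.2],
  [0.3,0.4,65.4,0,0,0,0],
  [0.3,0.4,65.4,0,0,0,-0.3],
  [0.3,0.4,65.4,0,0,0,-0.6],
  [0.3,0.4,65.4,0,0,0,-1],
  [0.3,0.4,65.4,0,0,0,-1],
  [0.3,0.4,65.4,0,0,0,-1],
], force=25)

```text
time_s: 12.08
ee_pos: [0.5506, 0.006, 0.1127]
tcp_rot: [-0.0, 0.975, 0.221, 0.0]
wrist_force: [0.9, 1.5, 4.9]
finger_gap: 0.0077
```

```bash
python3 - <<'E'
from h import *
s=env.read_state(); im=env.grab_frame('wrist');cv2.imwrite('pics/w9.png',im)
print(s['time_s'],s['ee_pos'],s['finger_gap'],s['wrist_force'],s['moment'])
print(rel([0.55,0.006,0.112],down(np.radians(25.4))))
E
```

```text
12.075 [0.55060005 0.00598027 0.11268932] 0.0076700744345704515 [0.85506417 1.51824667 4.94656324] [ 0.22409074 -0.01375003 -0.02339099]
(array([-0.6, -0.3,  0.7]), array([-0. , -0. ,  0.2]))
```

View pics/w9.png

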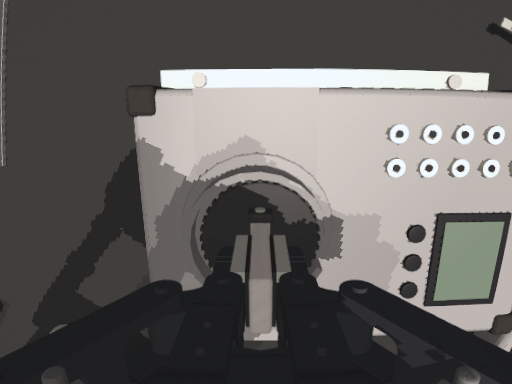

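Emit:
drive_tool([
  [0,0,0,0,0,-4,-1],
  [0,0,-0.2,0,0,-8,-1],
  [0,0,-0.4,0,0,-12,-1],
  [0,0,-0.6,0,0,-16,-1],
  [0,0,-0.8,0,0,-20,-1],
  [0,0,-0.8,0,0,-20,-1],
], force=40)

```text
time_s: 12.88
ee_pos: [0.5508, 0.0061, 0.1138]
tcp_rot: [-0.0, 0.922, 0.387, 0.001]
wrist_force: [-0.8, 1.3, 5.9]
finger_gap: 0.0075
```

```bash
cat > st.py <<'E'
from h import *
s=env.read_state(); M=Rq(s['tcp_rot']).as_matrix()
print(s['time_s'],s['ee_pos'].round(4),'gap',s['finger_gap'].round(4),'F',s['wrist_force'].round(2),'M',s['moment'].round(3),'yaw',np.degrees(np.arctan2(M[1,0],M[0,0])).round(2),'tilt',M[:2,2].round(4),'q6',s['qpos'][5].round(2))
E
python3 st.py
```

```text
Traceback (most recent call last):
  File "st.py", line 3, in <module>
    print(s['time_s'],s['ee_pos'].round(4),'gap',s['finger_gap'].round(4),'F',s['wrist_force'].round(2),'M',s['moment'].round(3),'yaw',np.degrees(np.arctan2(M[1,0],M[0,0])).round(2),'tilt',M[:2,2].round(4),'q6',s['qpos'][5].round(2))
                                                 ^^^^^^^^^^^^^^^^^^^^^
AttributeError: 'float' object has no attribute 'round'
```

Emit:
drive_tool([
  [0,0,-0.6,0,0,-4,-1],
  [0,0,-0.9,0,0,-8,-1],
  [0,0,-1.2,0,0,-12,-1],
  [0,0,-1.5,0,0,-16,-1],
  [0,0,-1.8,0,0,-20,-1],
  [0,0,-1.8,0,0,-20,-1],
])

```text
time_s: 13.62
ee_pos: [0.5505, 0.0063, 0.1154]
tcp_rot: [-0.0, 0.841, 0.541, 0.0]
wrist_force: [-0.7, 1.4, 3.8]
finger_gap: 0.0073
```

```bash
sed -i "s/s\['finger_gap'\].round(4)/round(s['finger_gap'],4)/" st.py; python3 st.py
```

```text
13.625 [0.5505 0.0063 0.1154] gap 0.0073 F [-0.72  1.37  3.8 ] M [0.366 0.268 0.022] yaw 65.44 tilt [-0.0001  0.0011] q6 0.22
```

Emit:
drive_tool([
  [0,0,-0.4,0,0,-4,-1],
  [0,0,-0.7,0,0,-8,-1],
  [0,0,-1.0,0,0,-12,-1],
  [0,0,-1.3,0,0,-16,-1],
  [0,0,-1.6,0,0,-20,-1],
  [0,0,-1.9,0,0,-24,-1],
  [0,0,-2.2,0,0,-28,-1],
  [0,0,-2.5,0,0,-32,-1],
  [0,0,-2.8,0,0,-36,-1],
  [0,0,-3.0,0,0,-40,-1],
])

```text
time_s: 14.88
ee_pos: [0.5496, 0.0066, 0.1177]
tcp_rot: [-0.001, 0.606, 0.796, -0.0]
wrist_force: [-1.2, 1.3, 2.6]
finger_gap: 0.0075
```

```bash
python3 st.py; python3 - <<'E'
from h import *
cv2.imwrite('pics/w10.png',env.grab_frame('wrist'))
E
```

```text
14.875 [0.5496 0.0066 0.1177] gap 0.0075 F [-1.23  1.28  2.64] M [ 0.315  0.367 -0.067] yaw 105.43 tilt [-0.0024  0.0017] q6 -0.48
```

View pics/w10.png

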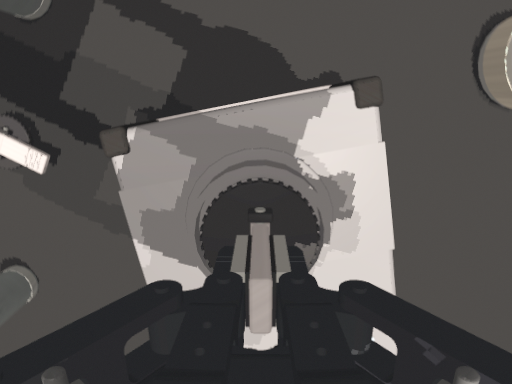

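Emit:
drive_tool([
  [0,0,-0.5,0,0,-4,-1],
  [0,0,-0.8,0,0,-8,-1],
  [0,0,-1.1,0,0,-12,-1],
  [0,0,-1.4,0,0,-16,-1],
  [0,0,-1.7,0,0,-20,-1],
  [0,0,-2,0,0,-24,-1],
  [0,0,-2.3,0,0,-28,-1],
  [0,0,-2.6,0,0,-32,-1],
  [0,0,-2.9,0,0,-36,-1],
  [0,0,-3.1,0,0,-40,-1],
])

```text
time_s: 16.18
ee_pos: [0.549, 0.0065, 0.1202]
tcp_rot: [-0.002, 0.296, 0.955, 0.0]
wrist_force: [-0.5, -0.3, 1.9]
finger_gap: 0.0071
```

```bash
python3 st.py
```

```text
16.175 [0.549  0.0065 0.1202] gap 0.0071 F [-0.51 -0.28  1.9 ] M [ 0.059  0.185 -0.013] yaw 145.52 tilt [-0.0038  0.0016] q6 -1.18
```

Emit:
drive_tool([
  [-0.4,0.3,-0.5,0,0,-4,-1],
  [-0.8,0.5,-0.8,0,0,-8,-1],
  [-0.8,0.5,-1.1,0,0,-12,-1],
  [-0.8,0.5,-1.4,0,0,-16,-1],
  [-0.8,0.5,-1.7,0,0,-20,-1],
  [-0.8,0.5,-2,0,0,-24,-1],
  [-0.8,0.5,-2.3,0,0,-28,-1],
  [-0.8,0.5,-2.6,0,0,-32,-1],
  [-0.8,0.5,-2.9,0,0,-36,-1],
  [-0.8,0.5,-3.1,0,0,-40,-1],
])

```text
time_s: 17.42
ee_pos: [0.5492, 0.0063, 0.1223]
tcp_rot: [-0.003, -0.048, 0.999, 0.001]
wrist_force: [0.6, -0.7, -1.2]
finger_gap: 0.0074
```

```bash
python3 st.py
```

```text
17.425 [0.5492 0.0063 0.1223] gap 0.0074 F [ 0.62 -0.68 -1.18] M [-0.008  0.166  0.007] yaw -174.52 tilt [-0.0056  0.0013] q6 -1.88
```

Emit:
drive_tool([
  [-0.4,0,-0.3,0,0,-4,-1],
  [-0.6,0,-0.5,0,0,-8,-1],
  [-0.6,0,-0.7,0,0,-12,-1],
  [-0.6,0,-0.9,0,0,-16,-1],
  [-0.6,0,-1.1,0,0,-20,-1],
  [-0.6,0,-1.2,0,0,-25,-1],
  [-0.6,0,-1.2,0,0,-30,-1],
])

```text
time_s: 18.3
ee_pos: [0.5492, 0.0058, 0.1232]
tcp_rot: [-0.003, -0.305, 0.952, 0.001]
wrist_force: [-1.6, -0.7, 4.1]
finger_gap: 0.0074
```

```bash
python3 st.py;python3 - <<'E'
from h import *
cv2.imwrite('pics/w11.png',env.grab_frame('wrist'))
E
```

```text
18.3 [0.5492 0.0058 0.1232] gap 0.0074 F [-1.61 -0.66  4.14] M [-0.249  0.45  -0.099] yaw -144.53 tilt [-0.0071  0.0003] q6 -2.4
```

View pics/w11.png

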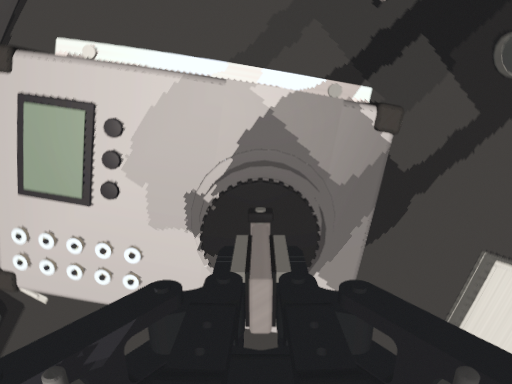

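Emit:
drive_tool([
  [-0.5,0,-0.8,0,0,-3,-1],
  [-0.5,0,-1.6,0,0,-6,-1],
  [-0.5,0,-2.4,0,0,-6,-1],
  [-0.5,0,-2.4,0,0,-6,-1],
])

```text
time_s: 18.85
ee_pos: [0.5495, 0.0061, 0.1252]
tcp_rot: [-0.003, -0.354, 0.935, 0.001]
wrist_force: [-0.5, -0.1, -0.8]
finger_gap: 0.0078
```

```bash
python3 st.py
```

```text
18.85 [0.5495 0.0061 0.1252] gap 0.0078 F [-0.52 -0.08 -0.84] M [ 0.023 -0.017 -0.027] yaw -138.49 tilt [-0.0074  0.0003] q6 -2.5
```

Emit:
drive_tool([
  [0,0,-1,0,0,0,-1],
  [0,0,-2,0,0,0,-1],
  [0,0,-3,0,0,0,-1],
  [0,0,-4,0,0,0,-1],
])

```text
time_s: 19.35
ee_pos: [0.5496, 0.0061, 0.1293]
tcp_rot: [-0.003, -0.354, 0.935, 0.001]
wrist_force: [0.4, -0.3, -0.8]
finger_gap: 0.0076
```

```bash
python3 st.py
```

```text
19.35 [0.5496 0.0061 0.1293] gap 0.0076 F [ 0.4  -0.33 -0.78] M [-0.006  0.037 -0.007] yaw -138.5 tilt [-0.0073  0.0003] q6 -2.5
```

Emit:
drive_tool([
  [0,0,-4,0,0,0,-1],
  [0,0,-10,0,0,0,-1],
  [0,0,-18,0,0,0,-1],
  [0,0,-28,0,0,0,-1],
  [0,0,-40,0,0,0,-1],
  [0,0,-55,0,0,0,-1],
  [0,0,-70,0,0,0,-1],
  [0,0,-70,0,0,0,-1],
  [0,0,-70,0,0,0,-1],
])

```text
time_s: 20.48
ee_pos: [0.5499, 0.0061, 0.199]
tcp_rot: [-0.004, -0.354, 0.935, 0.002]
wrist_force: [-0.6, 0.1, -1.7]
finger_gap: 0.0077
```

```bash
python3 st.py;python3 - <<'E'
from h import *
s=env.read_state()
for n in ['scene','side','wrist']:
    im=env.grab_frame(n); cv2.imwrite(f'pics/{n}12.png',im)
a=cv2.imread('pics/side12.png')[110:240,190:320];b=cv2.imread('pics/scene12.png')[110:320,200:400]
cv2.imwrite('pics/c12.png',np.hstack([cv2.resize(a,(400,400),interpolation=cv2.INTER_CUBIC),cv2.resize(b,(381,400),interpolation=cv2.INTER_CUBIC)]))
# tray corners
E
```

```text
20.475 [0.5499 0.0061 0.199 ] gap 0.0077 F [-0.57  0.13 -1.7 ] M [-0.011  0.025 -0.021] yaw -138.51 tilt [-0.0078  0.0004] q6 -2.5
```

View pics/c12.png

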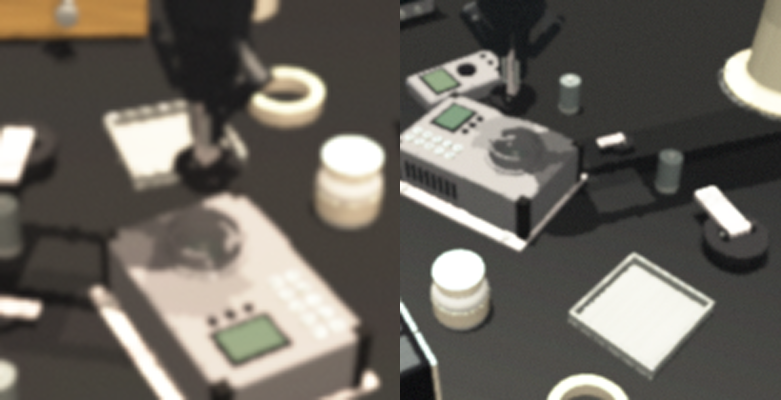

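View pics/wrist12.png

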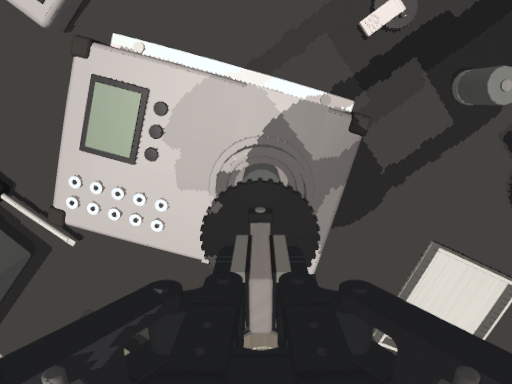

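```bash
python3 - <<'E'
from h import *
c=cam('scene')
px=np.array([[233,253],[314,303],[251,375],[169,311]])/1.905+[200,110]
k=ray(c,px,.022); print(k.round(4),k.mean(0).round(4),np.linalg.norm(np.diff(np.r_[k,k[:1]],axis=0),axis=1))
im=cv2.imread('pics/wrist12.png'); s=env.read_state()
print(rel([k[:,0].mean(),k[:,1].mean(),.2],down(np.radians(-138.5+0))))
E
```

```text
[[0.486  0.2011 0.022 ]
 [0.452  0.3152 0.022 ]
 [0.579  0.356  0.022 ]
 [0.608  0.2371 0.022 ]] [0.5312 0.2774 0.022 ] [0.11912677 0.133437   0.12234503 0.12721066]
(array([-165.9,  215.3,   -1.1]), array([ 0.4, -0.4, -0. ]))
```

Emit:
drive_tool([
  [-15,20,0,0.4,-0.4,0,-1],
  [-40,52,0,0.4,-0.4,0,-1],
  [-66,86,0,0.4,-0.4,0,-1],
  [-92,120,0,0.4,-0.4,0,-1],
  [-118,153,0,0.4,-0.4,0,-1],
  [-142,184,0,0.4,-0.4,0,-1],
  [-158,205,0,0.4,-0.4,0,-1],
  [-166,215,0,0.4,-0.4,0,-1],
  [-166,215,0,0.4,-0.4,0,-1],
  [-166,215,0,0.4,-0.4,0,-1],
])

```text
time_s: 21.88
ee_pos: [0.5317, 0.2762, 0.1987]
tcp_rot: [0.0, -0.354, 0.935, -0.0]
wrist_force: [-0.7, 0.3, -1.5]
finger_gap: 0.0074
```

```bash
python3 st.py;python3 - <<'E'
from h import *
s=env.read_state()
for n in ['scene','side','wrist']:
    im=env.grab_frame(n); cv2.imwrite(f'pics/{n}13.png',im)
a=cv2.imread('pics/side13.png')[80:210,190:320];b=cv2.imread('pics/scene13.png')[170:320,250:393]
cv2.imwrite('pics/c13.png',np.hstack([cv2.resize(a,(400,400),interpolation=cv2.INTER_CUBIC),cv2.resize(b,(381,400),interpolation=cv2.INTER_CUBIC)]))
E
```

```text
21.875 [0.5317 0.2762 0.1987] gap 0.0074 F [-0.75  0.34 -1.47] M [ 0.04   0.05  -0.041] yaw -138.56 tilt [ 0.0008 -0.0006] q6 -2.02
```

View pics/c13.png

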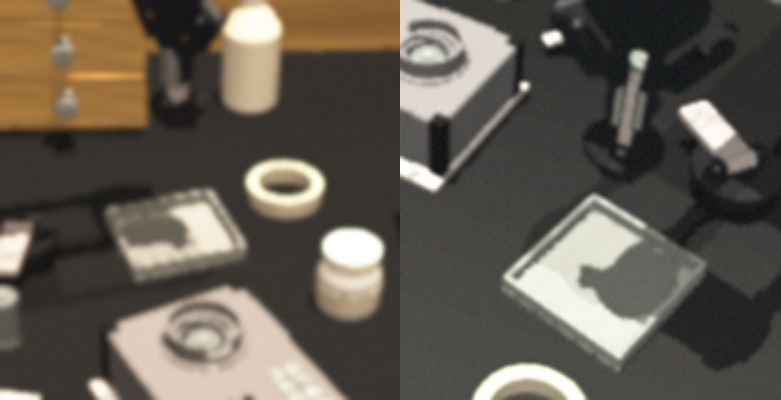

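View pics/wrist13.png

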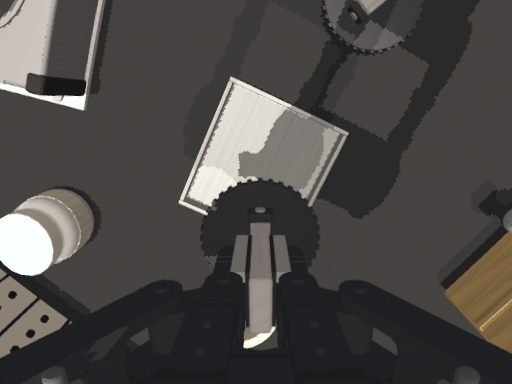

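```bash
python3 - <<'E'
from h import *
s=env.read_state(); c=cam('wrist',s)
k=ray(c,[[233,78],[347,131],[180,203]],.022); print(k.round(4),(k[1]+k[2])/2, np.linalg.norm(k[0]-k[1]),np.linalg.norm(k[0]-k[2]))
im=cv2.imread('pics/wrist13.png')[190:345,200:320]; 
K=cam('scene'); print(proj(K,[[.5317,.2762,.1987-.0437],[.5317,.2762,.0]]))
E
```

```text
[[0.4832 0.2002 0.022 ]
 [0.4494 0.3089 0.022 ]
 [0.6055 0.2364 0.022 ]] [0.52741428 0.27266729 0.022     ] 0.11387928672769554 0.12748779077598804
[[332.86770863 230.14178539]
 [325.34337905 277.53937851]]
```

Emit:
drive_tool([
  [1,-2,20,0,0,0,-1],
  [2,-2,50,0,0,0,-1],
  [2,-2,80,0,0,0,-1],
  [2,-2,105,0,0,0,-1],
  [2,-2,125,0,0,0,-1],
  [2,-2,137,0,0,0,-1],
  [2,-2,142,0,0,0,-1],
  [2,-2,142,0,0,0,-1],
  [2,-2,142,0,0,0,-1],
])

```text
time_s: 23.15
ee_pos: [0.5325, 0.2737, 0.0578]
tcp_rot: [0.001, -0.354, 0.935, -0.0]
wrist_force: [0.0, 0.0, -1.7]
finger_gap: 0.0074
```

```bash
python3 st.py;python3 - <<'E'
from h import *
for n in ['scene','side','wrist']:
    im=env.grab_frame(n); cv2.imwrite(f'pics/{n}14.png',im)
a=cv2.imread('pics/side14.png')[80:210,190:320];b=cv2.imread('pics/scene14.png')[200:330,260:384]
cv2.imwrite('pics/c14.png',np.hstack([cv2.resize(a,(400,400),interpolation=cv2.INTER_CUBIC),cv2.resize(b,(381,400),interpolation=cv2.INTER_CUBIC)]))
E
```

```text
23.15 [0.5325 0.2737 0.0578] gap 0.0074 F [ 0.05  0.03 -1.68] M [-0.043 -0.008  0.006] yaw -138.57 tilt [0.0028 0.0003] q6 -2.02
```

View pics/c14.png

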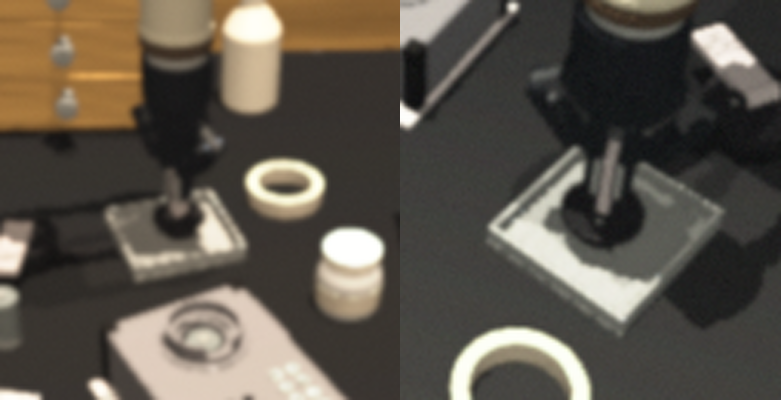

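Emit:
drive_tool([
  [0,0,2,0,0,0,-1],
  [0,0,4,0,0,0,-1],
  [0,0,6,0,0,0,-1],
  [0,0,7,0,0,0,-1],
  [0,0,7,0,0,0,-1],
])

```text
time_s: 23.92
ee_pos: [0.5321, 0.2736, 0.0504]
tcp_rot: [0.001, -0.354, 0.935, -0.0]
wrist_force: [0.0, -1.1, -1.5]
finger_gap: 0.0077
```

```bash
python3 st.py
```

```text
23.925 [0.5321 0.2736 0.0504] gap 0.0077 F [ 0.05 -1.06 -1.46] M [ 0.009 -0.015 -0.051] yaw -138.57 tilt [0.002 0.   ] q6 -2.02
```

Emit:
drive_tool([
  [0,0,0.6,0,0,0,-1],
  [0,0,1.2,0,0,0,-1],
  [0,0,1.8,0,0,0,-1],
  [0,0,1.8,0,0,0,-1],
])

```text
time_s: 24.42
ee_pos: [0.532, 0.2736, 0.0485]
tcp_rot: [0.001, -0.354, 0.935, -0.0]
wrist_force: [0.2, -0.3, -1.2]
finger_gap: 0.0073
```

```bash
python3 st.py
```

```text
24.425 [0.532  0.2736 0.0485] gap 0.0073 F [ 0.21 -0.33 -1.24] M [-0.015 -0.011 -0.004] yaw -138.57 tilt [0.0018 0.    ] q6 -2.02
```

Emit:
drive_tool([
  [0,0,0.6,0,0,0,-1],
  [0,0,1.2,0,0,0,-1],
  [0,0,1.6,0,0,0,-1],
  [0,0,1.6,0,0,0,-1],
])

```text
time_s: 24.92
ee_pos: [0.5325, 0.2735, 0.0479]
tcp_rot: [0.001, -0.354, 0.935, -0.001]
wrist_force: [-2.1, -2.1, 5.2]
finger_gap: 0.0069
```

```bash
python3 st.py
```

```text
24.925 [0.5325 0.2735 0.0479] gap 0.0069 F [-2.11 -2.15  5.18] M [-0.31   0.447  0.029] yaw -138.57 tilt [ 0.0025 -0.0002] q6 -2.02
```

Emit:
drive_tool([
  [0,0,-0.3,0,0,0,-0.75],
  [0,0,-0.3,0,0,0,-0.5],
  [0,0,-0.3,0,0,0,-0.2],
  [0,0,-0.3,0,0,0,0.1],
  [0,0,-0.3,0,0,0,0.1],
  [0,0,-20,0,0,0,0.1],
  [0,0,-60,0,0,0,0.1],
  [0,0,-110,0,0,0,0.1],
  [0,0,-130,0,0,0,0.1],
  [0,0,-130,0,0,0,0.1],
])

```text
time_s: 26.18
ee_pos: [0.5333, 0.2739, 0.1801]
tcp_rot: [0.003, -0.354, 0.935, -0.001]
wrist_force: [-0.3, -0.6, -1.2]
finger_gap: 0.0469
```

```bash
python3 st.py;python3 - <<'E'
from h import *
for n in ['scene','side','wrist']:
    im=env.grab_frame(n); cv2.imwrite(f'pics/{n}15.png',im)
    for t in ('cap','tab'): print(n,t,[(np.round(r['xyz'],3).tolist(),round(r['confidence'],2)) for r in env.spot_in(t,n)])
a=cv2.imread('pics/side15.png')[80:210,190:320];b=cv2.imread('pics/scene15.png')[200:330,260:384]
cv2.imwrite('pics/c15.png',np.hstack([cv2.resize(a,(400,400),interpolation=cv2.INTER_CUBIC),cv2.resize(b,(381,400),interpolation=cv2.INTER_CUBIC)]))
E
```

```text
26.175 [0.5333 0.2739 0.1801] gap 0.0469 F [-0.28 -0.6  -1.15] M [ 0.034 -0.014 -0.   ] yaw -138.57 tilt [0.0066 0.001 ] q6 -2.02
scene cap [([0.54, 0.278, 0.025], 0.95), ([0.361, 0.248, 0.036], 0.79), ([0.358, 0.007, 0.017], 0.62)]
scene tab [([0.354, 0.224, 0.049], 0.65), ([0.54, 0.277, 0.068], 0.51)]
side cap [([0.358, 0.229, 0.033], 0.64), ([0.361, -0.01, 0.014], 0.54), ([0.535, 0.271, 0.026], 0.53)]
side tab [([0.374, -0.011, 0.022], 0.55), ([0.348, 0.206, 0.047], 0.53), ([0.741, -0.223, 0.025], 0.39)]
wrist cap [([0.374, 0.263, 0.031], 0.85), ([0.529, 0.271, 0.026], 0.66)]
wrist tab [([0.527, 0.272, 0.085], 0.88)]
```

View pics/c15.png

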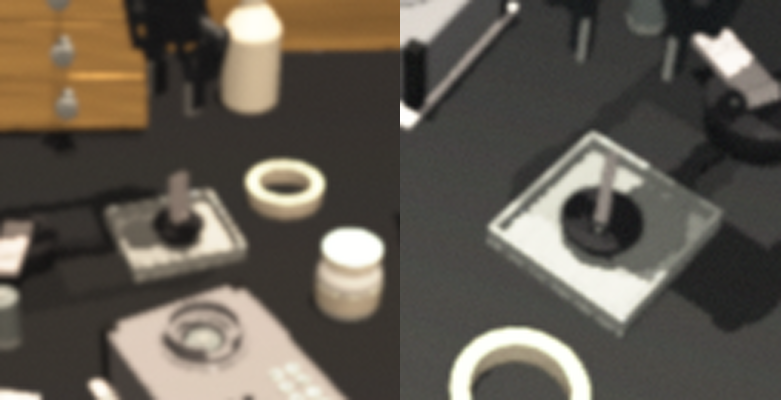

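View pics/wrist15.png

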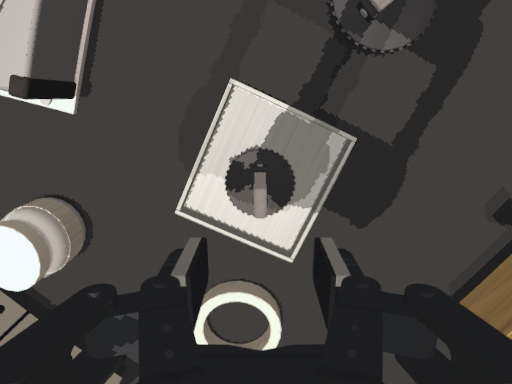

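View pics/scene15.png

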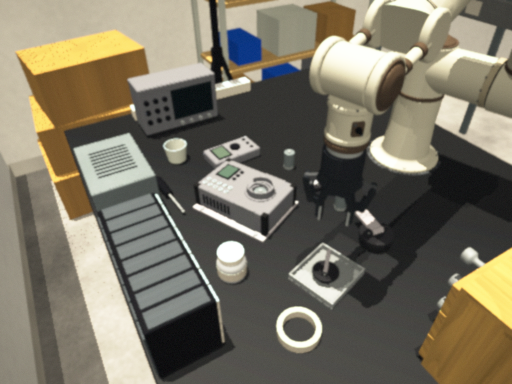

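```bash
python3 -c "
from h import *
print(env.finish_job())"
```

```text
the job is handed in; nothing more can be done
None
```

I took the cap off the recorder and set it down tab side up near the middle of the steel tray. I handed the job in after about 26 s of robot time. The hand-in reports no verdict, so success rests on my own checks.

- **Which cap:** there were three look-alikes. I used the middle-sized one on the recorder's turret, not the larger one or the smaller one lying on the bench.
- **Lifting the tab:** I gripped it by its edges and swung it up around its hinge. On release it stood at about 82° (1.43 rad), above the 1.3 rad needed. Gripping its flat faces then brought it fully upright. Wrist force stayed at or below about 6 N at each check.
- **Unscrewing:** I turned the cap about 196° counter-clockwise, letting the gripper rise about 12.5 mm with it. Vertical force stayed at or below about 6 N at each check. It then dropped to roughly the cap's own weight, which showed the cap was free, and I lifted it straight out.
- **Setting down:** I lowered the cap in small steps until it touched the tray floor at about 5 N, then let go and backed off.

**Last checks:**
- The pictures show the cap flat in the tray with its tab up, and the gripper about 13 cm above where it let go, touching nothing.
- The three cameras place the cap at x 0.529 to 0.540, y 0.271 to 0.278. The tray centre is about (0.529, 0.275), so the cap is at most about 1 cm off centre.
- The other objects look unmoved in the pictures, but I did not measure their positions again.

No check failed. Two small disagreements remain: the camera estimates of the cap differ by up to 11 mm, and the two tray-centre estimates by about 5 mm. I measured the forces at the wrist between moves, so I did not see the peak forces between cap and recorder.

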